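# Clamp a worn punch in the dressing jig

## Task

Lay the worn chasing punch in the groove of the dressing jig, blunt end towards the jig's upright plate, and slide it gently under the clamp until the blunt end is fully home against the plate. Then turn the wing screw clockwise until its pad holds the punch firmly, ready for dressing the tip: do not overtighten it, and do not knock the upright plate, which stands close beside the sweep of the wings. Leave the polishing bar and the bronze collar beside the jig where they lie.

Things in the scene. Friction and masses are not known exactly. Their poses are not given: they have to be found in the camera images.
- punch_mid (a point): Centre (half-way along and up) of the worn punch: a tapered steel rod 120 mm long, 8 to 10 mm thick, 53 g, lying alone right of the jig on the bare bench, which is 2.7 mm lower than the mat there. x axis along it from the blunt end to the thin tip; z up. The other punches, left by the vice, are fixed and not meant.
- punch_butt (a point): Centre of the blunt end face (butt) of the same punch, 59 mm from punch_mid on the -x side.
- groove_end (a point): Point on the front face of the jig's upright plate where the centre of the butt comes to rest: 28 mm above the mat, 4 mm above the groove floor. x axis level along the groove, into the plate; y to the left across the groove; z up. Held 85 mm from its butt, the punch can be slid all the way home, the fingers staying in front of the steel bed.
- groove_mouth (a point): Centre of the groove floor at the front end of the steel bed, 70 mm from the plate, 24 mm above the mat. The groove is an open channel 13 mm wide, 8 mm deep, flared at this end; the bed is 44 mm wide. The clamp arm covers the groove from the plate to 49 mm in front of it, underside 43 to 47 mm above the mat, so the punch goes in lengthwise; its tip end stays sticking out here.
- wings (a point): On the upright axis of the wing screw, half-way up its wings: one flat upright steel blade with two round ears, 56 mm tip to tip, 8 mm thick, 22 mm high (11 mm above and below this point); x axis along the blade. The tips pass 8 mm from the plate. A small hub is under the blade, the clamp arm 13 mm (at the end about 6 mm) under its lower edge.
- screw_axis (a point): Foot of the screw's axis at mat level, 36 mm in front of the plate. Clockwise from above lowers the screw 2.5 mm per radian; it stays where left. Its pad does not turn and starts 1.4 to 7 mm above the punch (height not known). Turning free takes 0.35 N m of drag, less felt at rest; when the pad bears, 0.25 N m more per 100 N, about 0.4 per radian. Firm: 60 to 110 N; 170 N spoils it.
- back_plate: The jig's upright plate, grey, 84 mm wide, 10 mm thick, top 100 mm above the mat (5 to 10 mm above the wings), ribs behind. This frame's origin lies at mat level under the screw axis; x axis towards the plate, whose front face is at x = +36 mm. The jig is bolted down. Pressing down on the wings also loads the pad.
- polish_bar: Brown polishing bar, 111 x 46 x 33 mm, loose, beside the plate's right end; origin at the centre of its underside.
- bronze_collar: Bronze collar (flanged ring), 52 mm across, 20 mm high, loose, just right of the jig; origin at the centre of its underside.

How it is judged:
On the way:
1. the punch lies in the groove with its blunt end home against the plate (x of punch_butt in the frame of groove_end above -0.002 m and distance between punch_butt and groove_end below 0.005 m), for 0.2 s.
At the end, for the whole second after the job is handed in: The punch lies in the groove with its blunt end against the plate (within 2 mm along the groove, 5 mm in all), the pad of the wing screw presses on it with 50 to 120 N, and the gripper is clear (all of step 1 and contact force between pad_c0 and punch_c0 between 50 and 120 N); the robot touches nothing.
It fails at once if the wing screw is overtightened (contact force between pad_c0 and punch_c0 above 170 N).
It fails at once if the gripper knocks the upright plate (contact force between any of the fingers, the arm and back_plate above 10 N).
It fails at once if the punch is rammed against the plate (contact force between punch_c0 and back_plate above 40 N).
It fails at once if the polishing bar or the bronze collar is shifted by over 30 mm (distance of any of polish_bar, bronze_collar from where it was at the start of the episode above 0.03 m).
It also fails if it takes over 72 s, if anything falls off the work surface, if the arm or the gripper's body presses on something with over 40 N, if the wrist force passes 120 N, or if a joint passes its speed limit or range.

## Robot

A 7-joint arm with a two-finger parallel gripper is mounted at the origin on the work surface; the furniture and walls round the work are solid. World frame = base frame: x ahead of the robot, y to its left, z up, the work surface at z = 0. Lengths are in m, angles in rad, forces in N, time in s.
With the tool pointing down it reaches from about 0.425 to 0.875 m from the base axis. Payload 9.9 kg.
Tool frame: the origin (TCP) lies between the finger pads; the fingertips stand 11 mm ahead of it and the grasp point (between the pads) lies 8 mm behind it; z points along the fingers, y is the line along which they close (so a half turn about z gives the same grasp; the last joint's range is limited). The gripper opens to 85 mm and grips with 20 to 120 N. Pads are 22 mm wide; open, the fingers measure 114 mm over their backs; the gripper's body (76 mm by 85 mm) begins 54 mm behind the grasp point. The pads swing forward as they close: fully open they stand 13 mm farther back than shut.
Start: joints at [1.141, 0.576, 0.025, 1.437, -0.015, 1.129, -0.057], TCP at [0.229, -0.635, 0.242] pointing down, gripper open.
Joint ranges: [-2.76, 2.76], [-0.34, 2.15], [-1.52, 1.57], [0.19, 2.46], [-1.09, 4.23], [0.17, 1.99], [-2.82, 2.82]. Speed limits (rad/s): [2.22, 2.22, 3.01, 3.01, 3.14, 3.14, 3.14].

## Interface

Orientations are given as [roll, pitch, yaw] about the fixed x, y, z axes, in that order (R = Rz(yaw) Ry(pitch) Rx(roll)).
In Python, from bench import env gives the robot as it stands.
- The arm moves only by the tool carry_out, never from a script. Its argument "series" is a list of rows, each a list of 3 entries, a list of its own where there are three numbers: the shift along the tool's x, y, z each as a share of 0.5 m, from -1 to 1, then the turn, a rotation vector about the tool's x, y, z each as a share of 180 degrees, from -1 to 1, then the opening, from -1 (shut) to 1 (fully open). A call has 1 to 20 rows; each row is the pose to reach, as a shift and turn from the pose commanded when the call began, along the tool's axes at that moment, turning the shorter way round; what a row does not reach only later rows make up. A row lasts 1/12 s, in which the tool goes at most 41.7 mm and 7.16 degrees, less where a joint would pass 70% of its speed; a pose out of reach is approached as far as the arm can. A call with a number of a shift or a turn outside -1 to 1 is refused whole. A call with a gripper value outside its range is refused whole. The fingers move at their own pace and stop on an object; the grip force is fixed at half the most. Time passes only in rows, so rows that repeat a pose let the fingers close. It gives the time, the measured TCP pose, the force, the opening and the grip force at its end, in the units of the state.
- env.observe(): the state, without advancing time (a new reading comes with each control period).
- env.camera(name): name is "side" or "top"; returns a dict with "img" (384x512x3 uint8, red, green, blue), "depth" (384x512 float32, m along the optical axis (not along the pixel's ray), 0 where there is no reading), "K" (3x3 intrinsics, pixels), "R" (3x3) and "t" (3): a world point X has camera coordinates R X + t. Camera axes: x right, y down, z forward; pixel columns grow to the right and rows downward; lengths in m; the calibration is good to about 2 mm. A picture is of the moment at which its call begins.
- env.finish_job(): hands the job in; it is judged then, once.
The state is a dict: "clock": time; "joint_pos": joint angles; "joint_velocities": joint speeds; "tau": joint torques, N m; "eef_pos": TCP position; "tcp_rot": TCP orientation; "force": force on the tool from outside, world axes, zero at the start; "wrist_torque": the same for the moment, N m; "opening": finger opening in m; "finger_force": force on a finger pad.
Only numpy, scipy, OpenCV 4.12 (cv2) and the standard library are available. Lean on these libraries where they do the work, as an engineer would, in place of code of your own. Each camera call takes 0.05 s, during which the arm holds its last target. There are 200 camera calls.

## Working session

There is one attempt and no reset: what is moved stays moved. The work goes in short steps, Python scripts to look and compute and a tool call to move; the robot and the scene stay as the last step left them, time stands still between calls to the robot, and variables do not carry over. Pictures are saved under pics/ and viewed, at most 10 in all, crops included, and the job is handed in when it is done.

Besides the shell and the picture viewer there is one more tool, called after ">>>" as name(argument=value, ...) on one line, values as JSON. carry_out: Moves the arm, as the interface text tells. Shift numbers are shares of 0.5 m and turn numbers shares of 180 degrees, none past 1 either way. Its arguments: {"type":"object","properties":{"series":{"type":"array"}},"required":["series"]}

```bash
ls; mkdir -p pics; python3 - <<'E'
from bench import env
import cv2,numpy as np
o=env.observe()
for k,v in o.items(): print(k,np.round(v,4))
for n in("side","top"):
    c=env.camera(n); cv2.imwrite(f"pics/{n}0.png",cv2.cvtColor(c["img"],cv2.COLOR_RGB2BGR)); np.savez(f"{n}0.npz",**c)
    print(n,c["K"],c["R"],c["t"])
E
```

```text
pics
clock 0.0
joint_pos [ 1.1412  0.5765  0.0248  1.4379 -0.015   1.129  -0.0565]
joint_velocities [-0.0004 -0.0008 -0.0007  0.0012 -0.0008  0.0003 -0.0007]
tau [-1.00000e-04 -7.65751e+01  2.25020e+00 -2.85967e+01  1.53000e-02
  1.27000e-02  0.00000e+00]
eef_pos [ 0.2287 -0.6346  0.2415]
tcp_rot [-3.140e+00  1.000e-04  3.459e-01]
force [-0.3732  0.2891  0.1327]
wrist_torque [-0.0086 -0.0073  0.0444]
finger_force 0.0
opening 0.0855
side [[439.99765613   0.         256.99040425]
 [  0.         439.99765613 190.04369469]
 [  0.           0.           1.        ]] [[ 0.99885086  0.04201937 -0.02305056]
 [ 0.00173049 -0.51226252 -0.85882718]
 [-0.04789531  0.85780038 -0.51174657]] [-0.60331319  0.01541085  1.13018376]
top [[474.86010256   0.         256.50705059]
 [  0.         474.86010256 192.90006513]
 [  0.           0.           1.        ]] [[-0.06890047 -0.99760947 -0.00529762]
 [-0.975139    0.06846769 -0.21075129]
 [ 0.2106102  -0.00935495 -0.97752536]] [-0.0972674   0.61777762  0.81189227]
```

View pics/side0.png

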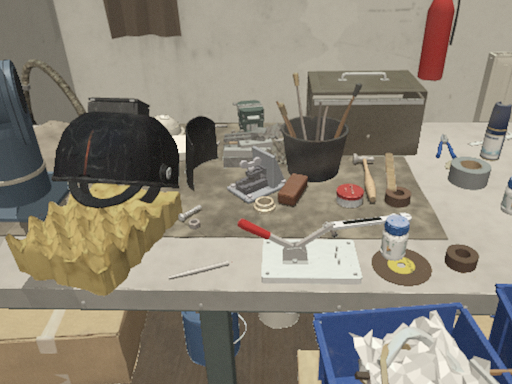

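View pics/top0.png

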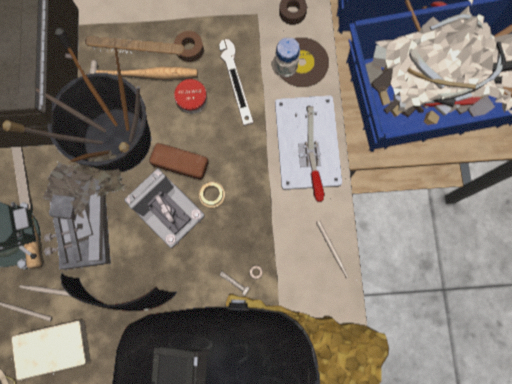

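The top view shows the jig at about (165,207), the collar at (211,194), the bar at (179,161) and the punch from (318,222) to (346,276). In the side view the punch runs from (170,275) to (229,264) and the jig is at (258,178). Next I'll zoom in and measure.

```bash
cat > h.py <<'E'
import numpy as np,cv2
def load(n): return dict(np.load(n))
def cast(c,u,v,z):
    d=c["R"].T@np.linalg.solve(c["K"],[u,v,1.]); o=-c["R"].T@c["t"]
    return o+d*(z-o[2])/d[2]
def dep(c,u,v):
    z=c["depth"][int(round(v)),int(round(u))]
    return c["R"].T@(np.linalg.solve(c["K"],[u,v,1.])*z-c["t"])
def proj(c,X):
    p=c["K"]@(c["R"]@np.array(X)+c["t"]); return p[:2]/p[2]
E
python3 - <<'E'
from h import *
T=load("top0.npz");S=load("side0.npz")
a=T["img"][160:255,115:225];b=S["img"][135:215,215:320]
a=cv2.resize(a,None,fx=5,fy=5,interpolation=cv2.INTER_CUBIC);b=cv2.resize(b,None,fx=5,fy=5,interpolation=cv2.INTER_CUBIC)
cv2.imwrite("pics/ta.png",a[...,::-1]);cv2.imwrite("pics/sb.png",b[...,::-1])
for n,c,pts in(("T",T,[(340,215),(310,250),(225,240),(150,290),(211,205),(332,250),(319,223),(345,274)]),("S",S,[(190,290),(250,270),(230,225),(200,270)])):
    for p in pts: print(n,p,dep(c,*p).round(4))
# punch mask
for n,c,(x0,y0,x1,y1) in(("T",T,(300,212,358,285)),("S",S,(160,255,240,284))):
    g=cv2.cvtColor(c["img"],cv2.COLOR_RGB2GRAY)[y0:y1,x0:x1].astype(int)
    hh=(g-cv2.medianBlur(g.astype(np.uint8),21).astype(int))
    m=(np.abs(hh)>18).astype(np.uint8)
    k,l,s,ce=cv2.connectedComponentsWithStats(m)
    for i in range(1,k):
        if s[i,4]>15:
            ys,xs=np.where(l==i);P=np.c_[xs+x0,ys+y0].astype(np.float32)
            r=cv2.minAreaRect(P); w=cv2.boxPoints(r); d=P@(np.array(cv2.fitLine(P,2,0,.01,.01)).ravel()[:2])
            print(n,s[i],"rect",r,"ends",P[d.argmin()],P[d.argmax()],"mean diff",hh[l==i].mean())
E
```

```text
T (340, 215) [ 0.568  -0.3016 -0.0012]
T (310, 250) [ 0.5035 -0.2363 -0.0008]
T (225, 240) [ 0.5341 -0.073   0.0014]
T (150, 290) [0.4455 0.0463 0.1287]
T (211, 205) [ 0.6033 -0.05    0.0113]
T (332, 250) [ 0.5    -0.2776  0.0068]
T (319, 223) [ 0.5534 -0.2573  0.0102]
T (345, 274) [ 0.453  -0.2977  0.0061]
S (190, 290) [ 0.4923 -0.3308 -0.0017]
S (250, 270) [ 0.6015 -0.271  -0.0034]
S (230, 225) [ 0.5477 -0.1219 -0.0007]
S (200, 270) [ 0.504  -0.2809  0.0039]
T [ 16   9  31  57 175] rect ((331.7811279296875, 248.5865020751953), (63.52875518798828, 5.822602272033691), 62.10273361206055) ends [316. 221.] [346. 277.] mean diff -16.76
S [  9   8  61  17 219] rect ((198.82302856445312, 270.76251220703125), (5.0564141273498535, 61.843833923339844), 76.50426483154297) ends [169. 279.] [229. 264.] mean diff -41.15981735159817
```

View pics/ta.png

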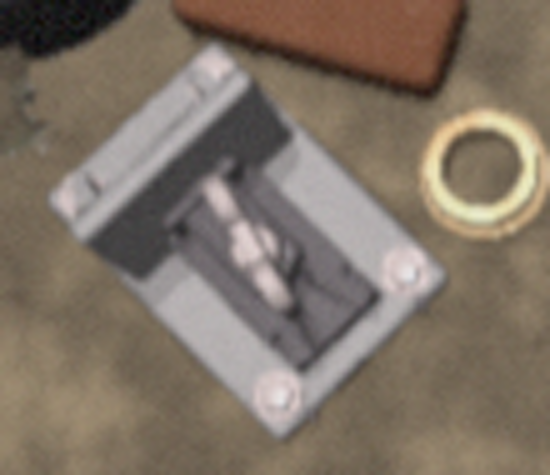

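View pics/sb.png

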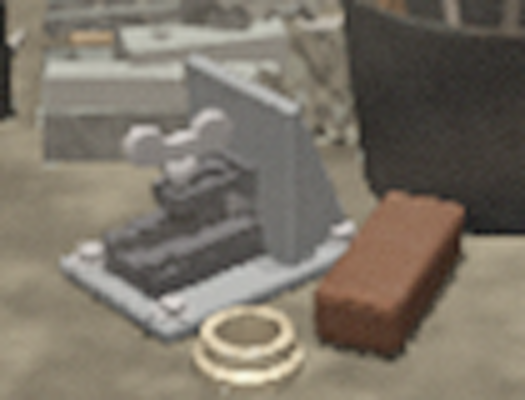

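The crops show the plate's upper-left, with its dark front face towards the lower right. The wing blade runs from about (215,190) to (285,300) in the top crop, and the groove mouth is near (340,330). Now I'll get the jig points from depth and look at the punch up close.

```bash
python3 - <<'E'
from h import *
T=load("top0.npz");S=load("side0.npz")
print("camT",-T["R"].T@T["t"],"camS",-S["R"].T@S["t"])
# jig cloud
def cloud(c,x0,y0,x1,y1):
    v,u=np.mgrid[y0:y1,x0:x1]; z=c["depth"][y0:y1,x0:x1]
    P=np.linalg.solve(c["K"],np.stack([u*z,v*z,z]).reshape(3,-1)); X=(c["R"].T@(P-c["t"][:,None])).T
    return X[z.ravel()>0],np.c_[u.ravel(),v.ravel()][z.ravel()>0]
for n,c,b in(("T",T,(120,165,205,250)),("S",S,(225,140,292,205))):
    X,uv=cloud(c,*b)
    ok=(X[:,0]>.5)&(X[:,0]<.75)&(X[:,1]<.12)&(X[:,1]>-.06)
    X=X[ok];uv=uv[ok]
    h,e=np.histogram(X[:,2],bins=np.arange(-.005,.125,.005)); print(n,list(zip((e[:-1]*1000).round().astype(int),h)))
    for lo,hi in((.006,.02),(.075,.097),(.097,.125)):
        m=(X[:,2]>lo)&(X[:,2]<hi); 
        if m.sum()<5: continue
        r=cv2.minAreaRect(X[m,:2].astype(np.float32)); print(n,lo,hi,m.sum(),X[m].mean(0).round(4),np.round(cv2.boxPoints(r),4).tolist(), np.median(X[m,2]))
    np.save(n+"cl.npy",np.c_[X,uv])
# known-corner casts
f=lambda x,y:(115+(x+.5)/5-.5,160+(y+.5)/5-.5)
for nm,p,z in(("baseF",(285,435),.0),("baseR",(440,280),.0),("plTopL",(88,243),.1),("plTopR",(254,90),.1),("bedF",(305,365),.032),("bedR",(378,297),.032),("wingA",(212,185),.09),("wingB",(283,302),.09),("wingC",(247,243),.09),("collar",(487,172),.02)):
    print(nm,cast(T,*f(*p),z).round(4),dep(T,*f(*p)).round(4))
a=cv2.resize(T["img"][212:285,305:358],None,fx=8,fy=8,interpolation=cv2.INTER_CUBIC);b=cv2.resize(S["img"][255:285,162:237],None,fx=5,fy=5,interpolation=cv2.INTER_CUBIC)
o=np.zeros((max(len(a),len(b)),a.shape[1]+b.shape[1],3),np.uint8);o[:len(a),:a.shape[1]]=a;o[:len(b),a.shape[1]:]=b
cv2.imwrite("pics/p.png",o[...,::-1]);print(o.shape)
E
```

```text
camT [ 0.42472449 -0.13173748  0.92332743] camS [ 0.65672373 -0.93622681  0.57769622]
T [(np.int64(-5), np.int64(410)), (np.int64(0), np.int64(2434)), (np.int64(5), np.int64(429)), (np.int64(10), np.int64(1126)), (np.int64(15), np.int64(178)), (np.int64(20), np.int64(156)), (np.int64(25), np.int64(175)), (np.int64(30), np.int64(616)), (np.int64(35), np.int64(151)), (np.int64(40), np.int64(39)), (np.int64(45), np.int64(36)), (np.int64(50), np.int64(40)), (np.int64(55), np.int64(146)), (np.int64(60), np.int64(109)), (np.int64(65), np.int64(45)), (np.int64(70), np.int64(66)), (np.int64(75), np.int64(47)), (np.int64(80), np.int64(84)), (np.int64(85), np.int64(104)), (np.int64(90), np.int64(93)), (np.int64(95), np.int64(118)), (np.int64(100), np.int64(163)), (np.int64(105), np.int64(1)), (np.int64(110), np.int64(0)), (np.int64(115), np.int64(0))]
T 0.006 0.02 1670 [0.6018 0.0315 0.0118] [[0.5257999897003174, -0.033799998462200165], [0.6888999938964844, -0.041099999099969864], [0.6959999799728394, 0.11819999665021896], [0.5329999923706055, 0.12549999356269836]] 0.011543844497158407
T 0.075
[... 1780 characters left out ...]
19000029563904, 0.018699999898672104], [0.7027999758720398, 0.07599999755620956], [0.6459000110626221, 0.13660000264644623]] 0.09981220554930371
baseF [0.5287 0.0314 0.    ] [ 0.5288  0.0316 -0.001 ]
baseR [ 0.5855 -0.0315  0.    ] [ 0.5844 -0.0322  0.0063]
plTopL [0.5899 0.081  0.1   ] [0.5908 0.0822 0.0956]
plTopR [0.6414 0.021  0.1   ] [0.6437 0.0226 0.0913]
bedF [0.551  0.0174 0.032 ] [0.5538 0.0208 0.0117]
bedR [ 0.575  -0.0112  0.032 ] [ 0.5775 -0.0091  0.017 ]
wingA [0.61   0.0389 0.09  ] [0.6092 0.0381 0.0938]
wingB [0.5658 0.0147 0.09  ] [0.5666 0.0155 0.0854]
wingC [0.588  0.0269 0.09  ] [0.5893 0.0282 0.0831]
collar [ 0.6232 -0.0538  0.02  ] [ 0.6274 -0.0522  0.0012]
(584, 799, 3)
```

View pics/p.png

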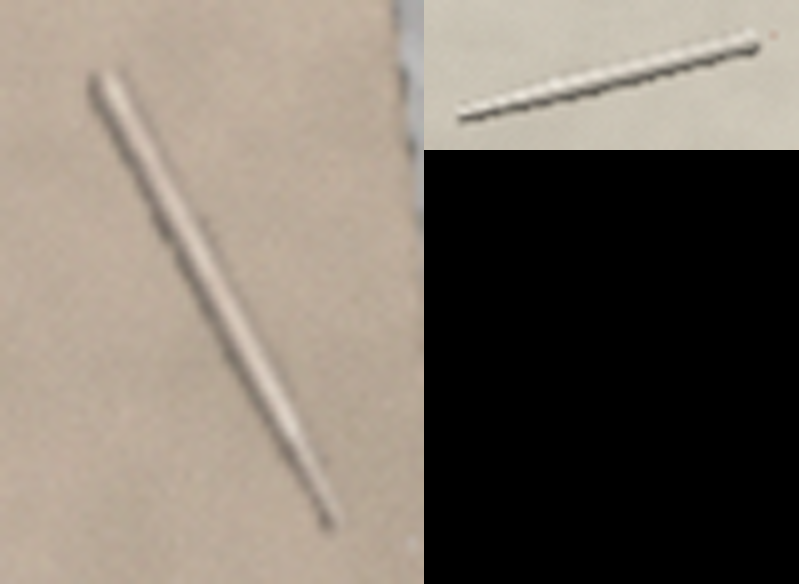

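The blunt end is the upper one in the top view, at about (318,220.6), because the rod narrows towards (346.4,276.8). The plate's front centre is at about (0.6165, 0.051) and the groove heads 41° from x. The wing blade lies at about 29°.

```bash
cat >> h.py <<'E'
from scipy.spatial.transform import Rotation as Ro
def go(pos,yaw_deg,o):
    "shares of shift and turn from the present pose to pos, tool down, yaw"
    R0=Ro.from_euler("xyz",o["tcp_rot"]); R1=Ro.from_euler("xyz",[np.pi,0,np.radians(yaw_deg)])
    print("shift",(R0.inv().apply(np.array(pos)-o["eef_pos"])/.5).round(4),"turn",((R0.inv()*R1).as_rotvec()/np.pi).round(4))
def st(o): print(round(o["clock"],2),"p",np.round(o["eef_pos"],4),"rpy",np.degrees(o["tcp_rot"]).round(2),"F",np.round(o["force"],2),"M",np.round(o["wrist_torque"],3),"open",round(o["opening"],4),"q7",round(o["joint_pos"][6],3))
E
python3 - <<'E'
from bench import env
from h import *
T=load("top0.npz");S=load("side0.npz")
# centre lines, ends
bt=cast(T,318.2,220.8,.002);tt=cast(T,346.4,276.6,.001)
bs=cast(S,162+(750)/5-85-.5+.0,0,0) if 0 else None
g=lambda x,y:(162+(x-424+.5)/5-.5,255+(y+.5)/5-.5)
b2=cast(S,*g(755,41),.003);t2=cast(S,*g(461,116),.001)
for n,b,t in(("T",bt,tt),("S",b2,t2)):
    d=t-b;L=np.hypot(*d[:2]);print(n,b.round(4),t.round(4),"L",L.round(4),"ang",np.degrees(np.arctan2(d[1],d[0])).round(2),"hold",(b+d*85/120).round(4))
o=env.observe(); b=(bt+b2)/2;t=(tt+t2)/2;h=b+(t-b)*85/120;a=np.degrees(np.arctan2(*(b-t)[1::-1]));print(h,a)
go([h[0],h[1],.10],a,o)
E
```

```text
T [ 0.559  -0.2572  0.002 ] [ 0.4481 -0.3008  0.001 ] L 0.1192 ang -158.58 hold [ 0.4804 -0.2881  0.0013]
S [ 0.5564 -0.2575  0.003 ] [ 0.4465 -0.301   0.001 ] L 0.1182 ang -158.38 hold [ 0.4786 -0.2883  0.0016]
[ 0.47948214 -0.28820779  0.0014375 ] 21.522357819625885
shift [ 0.7068 -0.4814  0.2837] turn [-0.0005  0.     -0.0095]
```

>>> carry_out(series=[[[0.12, -0.08, 0.0], [0, 0, -0.0095], 0.0], [[0.2, -0.14, 0.0], [0, 0, -0.0095], -0.2], [[0.27, -0.18, 0.0], [0, 0, -0.0095], -0.2], [[0.34, -0.23, 0.0], [0, 0, -0.0095], -0.2], [[0.41, -0.28, 0.0], [0, 0, -0.0095], -0.2], [[0.48, -0.33, 0.0], [0, 0, -0.0095], -0.2], [[0.55, -0.375, 0.0], [0, 0, -0.0095], -0.2], [[0.62, -0.42, 0.02], [0, 0, -0.0095], -0.2], [[0.68, -0.46, 0.06], [0, 0, -0.0095], -0.2], [[0.707, -0.4814, 0.13], [0, 0, -0.0095], -0.2], [[0.707, -0.4814, 0.2], [0, 0, -0.0095], -0.2], [[0.707, -0.4814, 0.28], [0, 0, -0.0095], -0.2], [[0.707, -0.4814, 0.34], [0, 0, -0.0095], -0.2], [[0.707, -0.4814, 0.38], [0, 0, -0.0095], -0.2], [[0.707, -0.4814, 0.38], [0, 0, -0.0095], -0.2], [[0.707, -0.4814, 0.38], [0, 0, -0.0095], -0.2]])

```text
clock: 1.43
eef_pos: [0.4791, -0.2884, 0.0515]
tcp_rot: [-3.139, 0.002, 0.376]
force: [0.8, -0.0, 0.4]
opening: 0.0343
finger_force: 0.0
```

```bash
python3 - <<'E'
from bench import env
from h import *
o=env.observe();st(o)
S=env.camera("side");T=env.camera("top")
a=cv2.resize(S["img"][215:300,150:270],None,fx=4,fy=4);b=cv2.resize(T["img"][200:300,280:360],None,fx=4,fy=4)
z=np.zeros((400,800,3),np.uint8);z[:340,:480]=a;z[:400,480:]=b;cv2.imwrite("pics/a1.png",z[...,::-1])
go([.4795,-.2882,.010],21.5,o)
E
```

```text
1.43 p [ 0.4791 -0.2884  0.0515] rpy [-1.7987e+02  1.2000e-01  2.1530e+01] F [ 0.85 -0.    0.4 ] M [-0.083 -0.011 -0.041] open 0.0343 q7 -0.778
shift [0.0012 0.0001 0.083 ] turn [-0.0007  0.0007  0.0001]
```

View pics/a1.png

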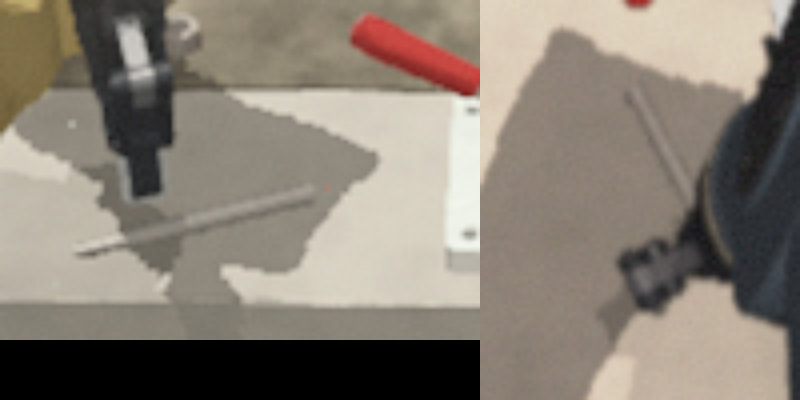

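The gripper sits over the punch's tip end, with one finger on each side. In the side crop the finger is at (140,190) and the punch runs from (78,250) to (320,190). I'll go down and grip.

>>> carry_out(series=[[[0.0012, 0, 0.04], [0, 0, 0], -0.4], [[0.0012, 0, 0.07], [0, 0, 0], -0.4], [[0.0012, 0, 0.082], [0, 0, 0], -0.4], [[0.0012, 0, 0.082], [0, 0, 0], -0.4], [[0.0012, 0, 0.082], [0, 0, 0], -1], [[0.0012, 0, 0.082], [0, 0, 0], -1], [[0.0012, 0, 0.082], [0, 0, 0], -1], [[0.0012, 0, 0.082], [0, 0, 0], -1], [[0.0012, 0, 0.082], [0, 0, 0], -1], [[0.0012, 0, 0.082], [0, 0, 0], -1]])

```text
clock: 2.37
eef_pos: [0.4811, -0.2891, 0.0128]
tcp_rot: [3.14, -0.001, 0.375]
force: [-0.7, 1.2, 7.2]
opening: 0.0048
finger_force: 59.1
```

>>> carry_out(series=[[[0, 0, -0.05], [0, 0, 0], -1], [[0, 0, -0.12], [0, 0, 0], -1], [[0, 0, -0.18], [0, 0, 0], -1], [[0, 0, -0.18], [0, 0, 0], -1]])

```text
clock: 2.7
eef_pos: [0.4831, -0.2902, 0.1074]
tcp_rot: [3.135, -0.006, 0.375]
force: [1.2, 0.3, -0.7]
opening: 0.0047
finger_force: 58.8
```

```bash
python3 - <<'E'
from bench import env
from h import *
T=load("top0.npz");S0=load("side0.npz")
for n,c in(("T",T),("S",S0)):
    z=c["depth"];v,u=np.mgrid[0:384,0:512]
    X=(c["R"].T@(np.linalg.solve(c["K"],np.stack([u*z,v*z,z]).reshape(3,-1))-c["t"][:,None])).T
    X=X[z.ravel()>0]
    for P in((.492,-.0573),(.507,-.044),(.5893,.0274),(.5,-.17)):
        r=np.hypot(X[:,0]-P[0],X[:,1]-P[1])
        for lo in(.03,.08,.15,.25):
            m=(X[:,2]>lo)&(X[:,2]<.6)&((X[:,0]<.53)|(P[0]>.55));i=np.where(m)[0]
            j=i[r[i].argmin()];print(n,P,lo,"nearest",r[j].round(3),X[j].round(3))
o=env.observe();st(o)
S=env.camera("side");T=env.camera("top")
np.savez("s2.npz",**S);np.savez("t2.npz",**T)
a=cv2.resize(S["img"][190:290,160:260],None,fx=4,fy=4);b=cv2.resize(T["img"][180:300,280:370],None,fx=4,fy=4)
zz=np.zeros((480,760,3),np.uint8);zz[:400,:400]=a;zz[:480,400:]=b;cv2.imwrite("pics/a2.png",zz[...,::-1])
go([.492,-.0573,.10],41,o)
E
```

```text
T (0.492, -0.0573) 0.03 nearest 0.063 [ 0.432 -0.079  0.061]
T (0.492, -0.0573) 0.08 nearest 0.076 [ 0.422 -0.085  0.127]
T (0.492, -0.0573) 0.15 nearest 0.083 [ 0.409 -0.051  0.153]
T (0.492, -0.0573) 0.25 nearest 0.134 [ 0.358 -0.047  0.254]
T (0.507, -0.044) 0.03 nearest 0.082 [ 0.432 -0.079  0.061]
T (0.507, -0.044) 0.08 nearest 0.095 [ 0.422 -0.085  0.127]
T (0.507, -0.044) 0.15 nearest 0.098 [ 0.409 -0.046  0.151]
T (0.507, -0.044) 0.25 nearest 0.148 [ 0.36  -0.03   0.257]
T (0.5893, 0.0274) 0.03 nearest 0.001 [0.59  0.028 0.083]
T (0.5893, 0.0274) 0.08 nearest 0.001 [0.59  0.028 0.083]
T (0.5893, 0.0274) 0.15 nearest 0.077 [0.658 0.061 0.215]
T (0.5893, 0.0274) 0.25 nearest 0.229 [ 0.362 -0.005  0.251]
T (0.5, -0.17) 0.03 nearest 0.091 [ 0.416 -0.135  0.065]
T (0.5, -0.17) 0.08 nearest 0.101 [ 0.402 -0.148  0.124]
T (0.5, -0.17) 0.15 nearest 0.105 [ 0.398 -0.147  0.15 ]
T (0.5, -0.17) 0.25 nearest 0.179 [ 0.333 -0.105  0.25 ]
S (0.492, -0.0573) 0.03 nearest 0.066 [ 0.429 -0.077  0.038]
S (0.492, -0.0573) 0.08 nearest 0.079 [ 0.418 -0.085  0.126]
S (0.492, -0.0573) 0.15 nearest
[... 283 characters left out ...]
.044) 0.25 nearest 0.151 [ 0.356 -0.04   0.265]
S (0.5893, 0.0274) 0.03 nearest 0.002 [0.59  0.026 0.073]
S (0.5893, 0.0274) 0.08 nearest 0.002 [0.588 0.027 0.084]
S (0.5893, 0.0274) 0.15 nearest 0.072 [0.654 0.06  0.215]
S (0.5893, 0.0274) 0.25 nearest 0.235 [ 0.357 -0.012  0.25 ]
S (0.5, -0.17) 0.03 nearest 0.091 [ 0.415 -0.136  0.033]
S (0.5, -0.17) 0.08 nearest 0.103 [ 0.401 -0.141  0.118]
S (0.5, -0.17) 0.15 nearest 0.107 [ 0.394 -0.152  0.152]
S (0.5, -0.17) 0.25 nearest 0.19 [ 0.353 -0.05   0.253]
2.7 p [ 0.4831 -0.2902  0.1074] rpy [179.6   -0.34  21.5 ] F [ 1.15  0.31 -0.75] M [-0.051 -0.043  0.003] open 0.0047 q7 -0.772
shift [ 0.1872 -0.427   0.013 ] turn [ 0.0025 -0.0015 -0.1084]
```

View pics/a2.png

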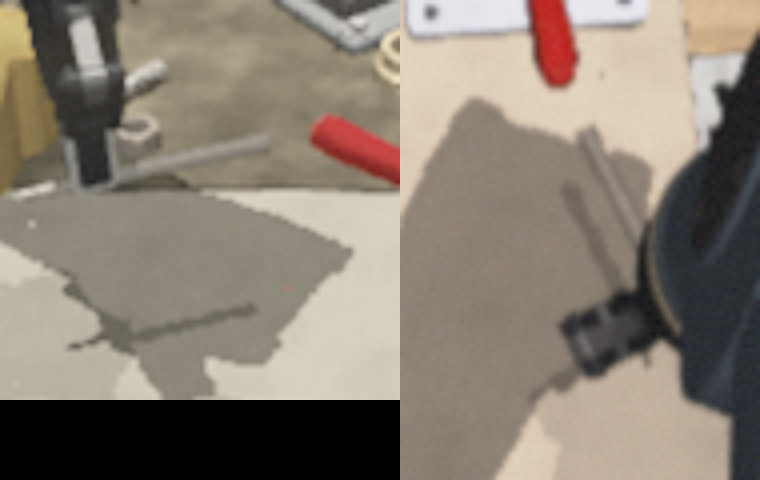

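The punch is held near the fingertips, with its butt at side crop (268,143) and top crop (588,128). I'll triangulate the butt to get the hold distance and pitch.

```bash
python3 - <<'E'
from bench import env
from h import *
S=load("s2.npz");T=load("t2.npz")
def tri(ps,pt):
    P=[c["K"]@np.c_[c["R"],c["t"]] for c in(S,T)]
    X=cv2.triangulatePoints(P[0],P[1],np.array(ps,float),np.array(pt,float)).ravel();return X[:3]/X[3]
X=tri((160+266/4,190+143/4),(280+187/4,180+130/4)); print("butt",X)
print("reproj",proj(S,X),proj(T,X))
o=env.observe();R=Ro.from_euler("xyz",o["tcp_rot"]);print("in tool",R.inv().apply(X-o["eef_pos"]).round(4))
print("butt dep T",dep(T,280+192/4,180+138/4),"dep S",dep(S,160+262/4,190+144/4))
E
```

```text
butt [ 0.559252   -0.26083481  0.09609172]
reproj [226.32547604 225.78921089] [326.70181972 212.34293331]
in tool [0.083  0.0023 0.0073]
butt dep T [ 0.5548056  -0.26228234  0.09892569] dep S [ 0.55801023 -0.26324346  0.09731306]
```

>>> carry_out(series=[[[0.02, -0.05, 0.0], [0.0025, -0.0015, -0.03], -1], [[0.05, -0.11, 0.0], [0.0025, -0.0015, -0.06], -1], [[0.08, -0.18, 0.0], [0.0025, -0.0015, -0.09], -1], [[0.11, -0.25, 0.0], [0.0025, -0.0015, -0.1084], -1], [[0.14, -0.32, 0.0], [0.0025, -0.0015, -0.1084], -1], [[0.17, -0.38, 0.02], [0.0025, -0.0015, -0.1084], -1], [[0.187, -0.42, 0.05], [0.0025, -0.0015, -0.1084], -1], [[0.187, -0.427, 0.065], [0.0025, -0.0015, -0.1084], -1], [[0.187, -0.427, 0.065], [0.0025, -0.0015, -0.1084], -1], [[0.187, -0.427, 0.065], [0.0025, -0.0015, -0.1084], -1]])

```text
clock: 3.63
eef_pos: [0.4881, -0.0562, 0.068]
tcp_rot: [-3.132, 0.005, 0.716]
force: [-0.2, 0.1, -0.3]
opening: 0.0047
finger_force: 58.9
```

```bash
python3 - <<'E'
from bench import env
from h import *
o=env.observe();st(o)
S=env.camera("side");T=env.camera("top")
np.savez("s3.npz",**S);np.savez("t3.npz",**T)
a=cv2.resize(S["img"][130:220,210:300],None,fx=5,fy=5);b=cv2.resize(T["img"][165:255,140:210],None,fx=5,fy=5)
zz=np.zeros((450,800,3),np.uint8);zz[:450,:450]=a;zz[:450,450:]=b;cv2.imwrite("pics/a3.png",zz[...,::-1])
E
```

```text
3.63 p [ 0.4881 -0.0562  0.068 ] rpy [-179.44    0.31   41.05] F [-0.16  0.11 -0.26] M [-0.029 -0.003  0.013] open 0.0047 q7 -0.945
```

View pics/a3.png

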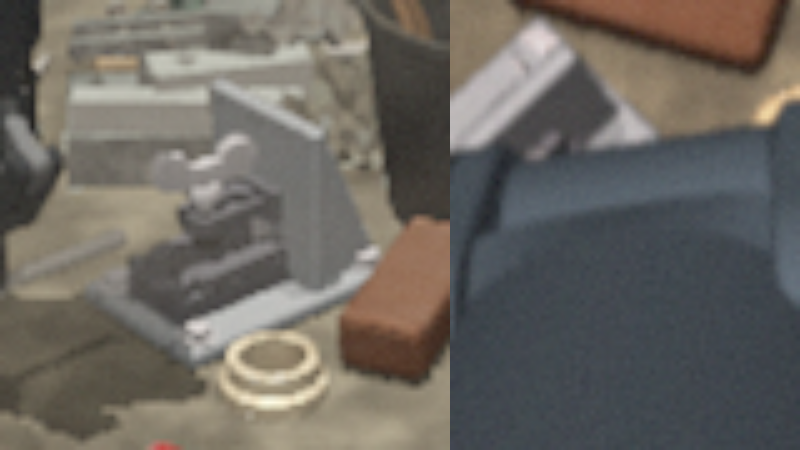

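The side view shows the punch level, with its butt at crop (125,237) short of the bed, whose front top corners are at about (130,255) and (183,285). The top view is blocked by the arm. I'll check the model by projecting it.

```bash
python3 - <<'E'
from bench import env
from h import *
S=load("s3.npz");T0=load("top0.npz");S0=load("side0.npz")
n=np.array([.7547,.6561,0]);r=np.array([.6561,-.7547,0]);P=np.array([.6165,.051,0]);z=np.array([0,0,1.])
f=lambda p:((p-[210,130])*5).round(0)
o=env.observe();R=Ro.from_euler("xyz",o["tcp_rot"])
print("butt exp",f(proj(S,o["eef_pos"]+R.apply([.083,0,.0075]))),"at y2mm",f(proj(S,o["eef_pos"]+R.apply([.083,.002,.0075]))))
print("butt seen dep",dep(S,210+122/5,130+238/5))
for nm,q in(("bedR",P-.07*n+.022*r+.032*z),("bedL",P-.07*n-.022*r+.032*z),("mouth",P-.07*n+.024*z),("plTR",P+.042*r+.1*z),("plTL",P-.042*r+.1*z),("plTRb",P+.01*n+.042*r+.1*z),("baseF",P-.078*n+.042*r),("wing",P-.036*n+.081*z)):
    print(nm,f(proj(S,q)),(proj(T0,q)-[115,160])*5)
# front face plane & groove lateral from clouds
for k in"TS":
    D=np.load(k+"cl.npy");X=D[:,:3]-P;a=X@n;b=X@r;h=X[:,2]
    m=(abs(a)<.006)&(abs(b)<.035)&(h>.05)&(h<.092);c=np.polyfit(b[m],a[m],1) if m.sum()>9 else 0;print(k,"face",m.sum(),c)
    m=(a<-.052)&(a>-.068)&(h>.02)&(abs(b)<.04); q=b[m];print(k,"bed b range",m.sum(),np.percentile(q,[1,5,50,95,99]).round(4),"h",np.median(h[m]))
    w=(a<-.01)&(a>-.066)&(abs(b)<.03)&(h>.07)&(h<.1);print(k,"wing",w.sum(),np.c_[a,b,h][w].mean(0).round(4),"htop",np.percentile(h[w],[50,90,97]).round(4)); 
    vx=cv2.fitLine(np.c_[a,b][w].astype(np.float32),cv2.DIST_HUBER,0,.01,.01).ravel();print(" dir deg(right+)",np.degrees(np.arctan2(vx[1],vx[0])))
E
```

```text
butt exp [124. 229.] at y2mm [127. 231.]
butt seen dep [ 0.55066174 -0.00616305  0.05792797]
bedR [180. 290.] [376.66061052 286.8656519 ]
bedL [126. 256.] [291.79536637 368.35181669]
mouth [153. 287.] [337.7067146  330.47211224]
plTR [315. 136.] [256.40518886  80.60590411]
plTL [208.  81.] [ 81.28469562 244.06632538]
plTRb [330. 130.] [237.50589756  61.48009219]
baseF [194. 367.] [439.02148881 278.60163333]
wing [204. 164.] [248.47056787 241.84050094]
T face 299 [0.00926103 0.0004618 ]
T bed b range 235 [-0.0208 -0.0191 -0.0021  0.0207  0.0221] h 0.03199625867011909
T wing 170 [-0.0369  0.0002  0.0855] htop [0.0874 0.0929 0.094 ]
 dir deg(right+) 14.371479
S face 191 [ 0.00783427 -0.00203447]
S bed b range 128 [-0.0201 -0.0161 -0.0032  0.0202  0.0219] h 0.031411218953811784
S wing 151 [-0.0398  0.0007  0.0807] htop [0.0807 0.0894 0.0912]
 dir deg(right+) 14.16501
```

>>> carry_out(series=[[[0.02, 0.005, 0.0], [-0.0028, 0.0016, 0], -1], [[0.048, 0.005, 0.02], [-0.0028, 0.0016, 0], -1], [[0.048, 0.005, 0.036], [-0.0028, 0.0016, 0], -1], [[0.048, 0.005, 0.036], [-0.0028, 0.0016, 0], -1], [[0.048, 0.005, 0.036], [-0.0028, 0.0016, 0], -1], [[0.048, 0.005, 0.036], [-0.0028, 0.0016, 0], -1]])

```text
clock: 4.23
eef_pos: [0.5081, -0.0424, 0.0508]
tcp_rot: [3.141, -0.001, 0.715]
force: [0.7, -0.1, -0.1]
opening: 0.0045
finger_force: 58.9
```

```bash
python3 - <<'E'
from bench import env
from h import *
o=env.observe();st(o)
n=np.array([.7547,.6561,0]);r=np.array([.6561,-.7547,0]);P=np.array([.6165,.051,0])
X=o["eef_pos"]-P;print("a",X@n,"b",X@r); go(P-.143*n+[0,0,.038],41.2,o)
S=env.camera("side");np.savez("s4.npz",**S)
a=cv2.resize(S["img"][150:210,210:290],None,fx=8,fy=8,interpolation=cv2.INTER_CUBIC);cv2.imwrite("pics/a4.png",a[...,::-1])
E
```

```text
4.23 p [ 0.5081 -0.0424  0.0508] rpy [ 1.7999e+02 -6.0000e-02  4.0980e+01] F [ 0.68 -0.11 -0.13] M [-0.022  0.013 -0.019] open 0.0045 q7 -0.978
a -0.1430834040784943 b -0.0005949283309943442
shift [0.0001 0.0012 0.0257] turn [ 0.0001 -0.0003 -0.0012]
```

View pics/a4.png

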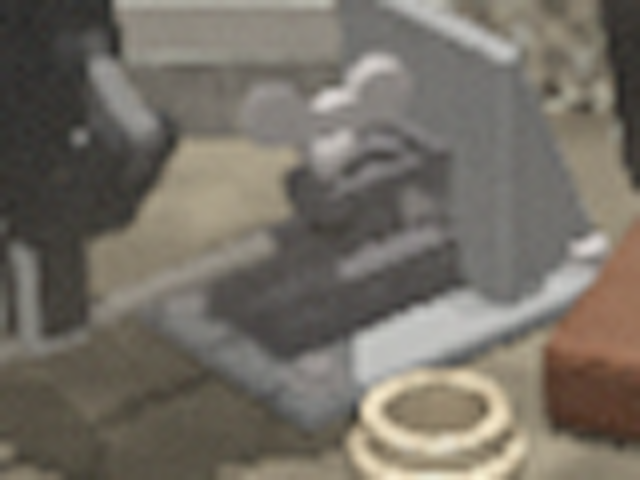

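The butt, at crop (270,243), is just over the bed mouth and in line with the groove. I'll lower it in small steps.

>>> carry_out(series=[[[0, 0.001, 0.006], [0, 0, -0.001], -1], [[0, 0.001, 0.012], [0, 0, -0.001], -1], [[0, 0.001, 0.018], [0, 0, -0.001], -1], [[0, 0.001, 0.02], [0, 0, -0.001], -1], [[0, 0.001, 0.02], [0, 0, -0.001], -1]])

```text
clock: 4.7
eef_pos: [0.5087, -0.0421, 0.0403]
tcp_rot: [-3.141, -0.001, 0.719]
force: [-1.0, -0.6, 0.0]
opening: 0.0044
finger_force: 58.9
```

>>> carry_out(series=[[[0, 0, 0.002], [0, 0, 0], -1], [[0, 0, 0.004], [0, 0, 0], -1], [[0, 0, 0.004], [0, 0, 0], -1]])

```text
clock: 4.95
eef_pos: [0.5089, -0.0421, 0.0386]
tcp_rot: [3.141, -0.002, 0.719]
force: [-1.4, 0.3, 1.3]
opening: 0.0048
finger_force: 59.0
```

>>> carry_out(series=[[[0, 0, 0.002], [0, 0, 0], -1], [[0, 0, 0.002], [0, 0, 0], -1], [[0, 0, 0.002], [0, 0, 0], -1]])

```text
clock: 5.2
eef_pos: [0.509, -0.0421, 0.0378]
tcp_rot: [3.141, -0.002, 0.719]
force: [-0.3, -0.9, 1.0]
opening: 0.0046
finger_force: 59.1
```

>>> carry_out(series=[[[0, 0, 0.002], [0, 0, 0], -1], [[0, 0, 0.003], [0, 0, 0], -1], [[0, 0, 0.003], [0, 0, 0], -1]])

```text
clock: 5.45
eef_pos: [0.5089, -0.0422, 0.0362]
tcp_rot: [3.141, -0.002, 0.719]
force: [-1.4, -1.2, 3.4]
opening: 0.0046
finger_force: 59.2
```

```bash
python3 - <<'E'
from bench import env
from h import *
o=env.observe();st(o)
S=env.camera("side");np.savez("s5.npz",**S)
a=cv2.resize(S["img"][150:210,210:290],None,fx=8,fy=8,interpolation=cv2.INTER_CUBIC);cv2.imwrite("pics/a5.png",a[...,::-1])
E
```

```text
5.45 p [ 0.5089 -0.0422  0.0362] rpy [ 1.7998e+02 -1.0000e-01  4.1210e+01] F [-1.37 -1.21  3.4 ] M [-0.077  0.046  0.014] open 0.0046 q7 -0.981
```

View pics/a5.png

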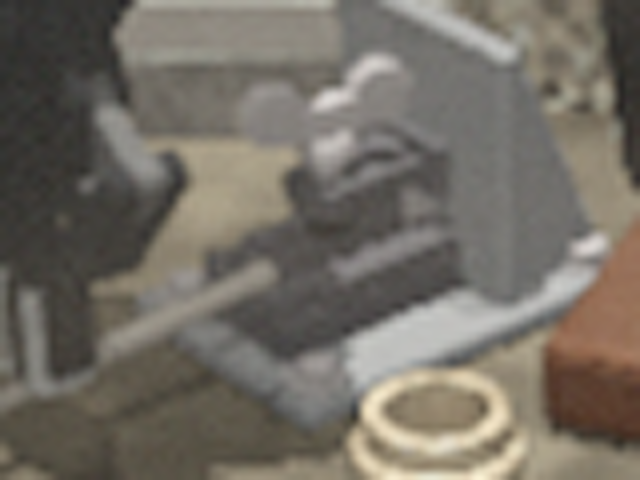

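The butt, at crop (270,270), is down between the groove walls with light floor contact at 3.4 N. Now I'll slide it in.

>>> carry_out(series=[[[0.006, 0, -0.001], [0, 0, 0], -1], [[0.012, 0, -0.001], [0, 0, 0], -1], [[0.018, 0, -0.001], [0, 0, 0], -1], [[0.024, 0, -0.001], [0, 0, 0], -1], [[0.03, 0, -0.001], [0, 0, 0], -1], [[0.036, 0, -0.001], [0, 0, 0], -1], [[0.04, 0, -0.001], [0, 0, 0], -1], [[0.04, 0, -0.001], [0, 0, 0], -1]])

```text
clock: 6.17
eef_pos: [0.5245, -0.0284, 0.0368]
tcp_rot: [3.141, -0.002, 0.72]
force: [-1.6, -0.8, 4.4]
opening: 0.0049
finger_force: 59.4
```

```bash
cat > q.py <<'E'
from bench import env
from h import *
o=env.observe();st(o)
n=np.array([.7547,.6561,0]);r=np.array([.6561,-.7547,0]);P=np.array([.6165,.051,0])
X=o["eef_pos"]-P;print("a",(X@n).round(4),"b",(X@r).round(4),"Fn",(o["force"]@n).round(2),"Fr",(o["force"]@r).round(2))
E
python3 q.py
```

```text
6.17 p [ 0.5245 -0.0284  0.0368] rpy [ 1.7997e+02 -1.3000e-01  4.1240e+01] F [-1.64 -0.81  4.43] M [ 0.068  0.098 -0.005] open 0.0049 q7 -0.998
a -0.1215 b -0.0004 Fn -1.77 Fr -0.47
```

>>> carry_out(series=[[[0.008, 0, 0], [0, 0, 0], -1], [[0.016, 0, 0], [0, 0, 0], -1], [[0.024, 0, 0], [0, 0, 0], -1], [[0.032, 0, 0], [0, 0, 0], -1], [[0.04, 0, 0], [0, 0, 0], -1], [[0.048, 0, 0], [0, 0, 0], -1], [[0.052, 0, 0], [0, 0, 0], -1], [[0.052, 0, 0], [0, 0, 0], -1]])

```text
clock: 6.83
eef_pos: [0.5432, -0.0124, 0.0373]
tcp_rot: [3.141, -0.0, 0.719]
force: [-6.3, -3.2, 13.8]
opening: 0.0045
finger_force: 60.5
```

```bash
python3 q.py
```

```text
6.83 p [ 0.5432 -0.0124  0.0373] rpy [ 1.7997e+02 -2.0000e-02  4.1180e+01] F [-6.29 -3.2  13.81] M [-0.643  0.943  0.001] open 0.0045 q7 -1.02
a -0.097 b -0.0002 Fn -6.84 Fr -1.71
```

>>> carry_out(series=[[[0, 0, -0.002], [0, 0, 0], -1], [[0.002, 0, -0.003], [0, 0, 0], -1], [[0.004, 0, -0.003], [0, 0, 0], -1], [[0.004, 0, -0.003], [0, 0, 0], -1]])

```text
clock: 7.17
eef_pos: [0.5449, -0.0108, 0.0386]
tcp_rot: [3.141, -0.001, 0.719]
force: [-3.4, -3.3, 9.1]
opening: 0.005
finger_force: 60.0
```

```bash
python3 q.py
```

```text
7.17 p [ 0.5449 -0.0108  0.0386] rpy [ 1.7997e+02 -7.0000e-02  4.1190e+01] F [-3.38 -3.3   9.15] M [-0.552  0.661  0.038] open 0.005 q7 -1.022
a -0.0946 b -0.0003 Fn -4.72 Fr 0.27
```

>>> carry_out(series=[[[0, 0, -0.002], [0, 0, 0], -1], [[0.004, 0, -0.002], [0, 0, 0], -1], [[0.008, 0, -0.002], [0, 0, 0], -1], [[0.008, 0, -0.002], [0, 0, 0], -1]])

```text
clock: 7.5
eef_pos: [0.5486, -0.0073, 0.0393]
tcp_rot: [3.141, -0.002, 0.72]
force: [-2.0, -1.6, 5.2]
opening: 0.0047
finger_force: 59.6
```

```bash
python3 q.py
```

```text
7.5 p [ 0.5486 -0.0073  0.0393] rpy [ 1.7998e+02 -1.3000e-01  4.1230e+01] F [-2.   -1.64  5.2 ] M [-0.18   0.236 -0.033] open 0.0047 q7 -1.025
a -0.0895 b -0.0005 Fn -2.59 Fr -0.07
```

>>> carry_out(series=[[[0.002, 0, 0], [0, 0, 0], -1], [[0.004, 0, 0], [0, 0, 0], -1], [[0.006, 0, 0], [0, 0, 0], -1], [[0.008, 0, 0], [0, 0, 0], -1], [[0.008, 0, 0], [0, 0, 0], -1]])

```text
clock: 7.92
eef_pos: [0.5511, -0.0051, 0.0393]
tcp_rot: [3.141, -0.001, 0.719]
force: [-2.9, -2.6, 6.7]
opening: 0.0045
finger_force: 59.8
```

```bash
python3 q.py
```

```text
7.92 p [ 0.5511 -0.0051  0.0393] rpy [ 1.7999e+02 -8.0000e-02  4.1220e+01] F [-2.93 -2.57  6.72] M [-0.385  0.473 -0.015] open 0.0045 q7 -1.028
a -0.0862 b -0.0006 Fn -3.89 Fr 0.02
```

>>> carry_out(series=[[[0.002, 0, 0], [0, 0, 0], -1], [[0.003, 0, 0], [0, 0, 0], -1], [[0.003, 0, 0], [0, 0, 0], -1]])

```text
clock: 8.17
eef_pos: [0.5521, -0.0042, 0.0394]
tcp_rot: [3.141, -0.001, 0.719]
force: [-2.9, -2.0, 7.7]
opening: 0.005
finger_force: 59.9
```

```bash
python3 q.py
```

```text
8.17 p [ 0.5521 -0.0042  0.0394] rpy [ 1.7999e+02 -7.0000e-02  4.1210e+01] F [-2.91 -1.96  7.66] M [-0.416  0.588  0.046] open 0.005 q7 -1.029
a -0.0848 b -0.0006 Fn -3.48 Fr -0.43
```

>>> carry_out(series=[[[0.002, 0, 0], [0, 0, 0], -1], [[0.003, 0, 0], [0, 0, 0], -1], [[0.003, 0, 0], [0, 0, 0], -1]])

```text
clock: 8.42
eef_pos: [0.5532, -0.0033, 0.0394]
tcp_rot: [3.141, -0.001, 0.719]
force: [-3.0, -3.1, 7.8]
opening: 0.005
finger_force: 60.0
```

```bash
python3 q.py
```

```text
8.42 p [ 0.5532 -0.0033  0.0394] rpy [ 1.7998e+02 -6.0000e-02  4.1210e+01] F [-3.   -3.09  7.84] M [-0.568  0.692  0.002] open 0.005 q7 -1.03
a -0.0834 b -0.0005 Fn -4.29 Fr 0.37
```

>>> carry_out(series=[[[0.002, 0, 0], [0, 0, 0], -1], [[0.003, 0, 0], [0, 0, 0], -1], [[0.003, 0, 0], [0, 0, 0], -1]])

```text
clock: 8.67
eef_pos: [0.5543, -0.0024, 0.0394]
tcp_rot: [3.141, -0.001, 0.719]
force: [-3.8, -3.4, 8.4]
opening: 0.0044
finger_force: 60.0
```

```bash
python3 q.py
```

```text
8.67 p [ 0.5543 -0.0024  0.0394] rpy [ 1.7998e+02 -6.0000e-02  4.1200e+01] F [-3.77 -3.45  8.44] M [-0.618  0.696 -0.016] open 0.0044 q7 -1.031
a -0.082 b -0.0005 Fn -5.11 Fr 0.13
```

>>> carry_out(series=[[[0.001, 0, 0], [0, 0, 0], -1], [[0.002, 0, 0], [0, 0, 0], -1], [[0.002, 0, 0], [0, 0, 0], -1]])

```text
clock: 8.92
eef_pos: [0.5548, -0.002, 0.0394]
tcp_rot: [3.141, -0.0, 0.719]
force: [-4.3, -4.4, 9.6]
opening: 0.005
finger_force: 60.2
```

```bash
python3 q.py
```

```text
8.92 p [ 0.5548 -0.002   0.0394] rpy [ 1.7999e+02 -3.0000e-02  4.1200e+01] F [-4.32 -4.39  9.59] M [-0.749  0.89  -0.082] open 0.005 q7 -1.032
a -0.0814 b -0.0005 Fn -6.14 Fr 0.48
```

>>> carry_out(series=[[[-0.001, 0, 0], [0, 0, 0], -0.5], [[-0.001, 0, 0], [0, 0, 0], -0.5], [[-0.001, 0, 0], [0, 0, 0], -0.5], [[-0.01, 0, 0], [0, 0, 0], -0.5], [[-0.02, 0, 0], [0, 0, 0], -0.5], [[-0.024, 0, 0], [0, 0, 0], -0.5], [[-0.024, 0, 0], [0, 0, 0], -0.5], [[-0.024, 0, 0], [0, 0, 0], -0.5]])

```text
clock: 9.58
eef_pos: [0.5463, -0.0093, 0.0393]
tcp_rot: [3.141, -0.002, 0.719]
force: [-0.8, 0.7, -1.0]
opening: 0.0214
finger_force: 0.0
```

```bash
python3 q.py; python3 - <<'E'
from bench import env
from h import *
S=env.camera("side");np.savez("s6.npz",**S)
n=np.array([.7547,.6561,0]);P=np.array([.6165,.051,0])
# depth of rod along the exposed part: top ridge heights
for s in(.06,.07,.08,.085,.095,.105,.115,.12,.125):
    p=proj(S,P-s*n+[0,0,.029]);print(s,p.round(1),"pix",S["img"][int(round(p[1])),int(round(p[0]))],((dep(S,*p)-P)@n).round(4),dep(S,*p)[2].round(4))
E
```

```text
9.58 p [ 0.5463 -0.0093  0.0393] rpy [ 1.7998e+02 -1.3000e-01  4.1220e+01] F [-0.76  0.73 -1.02] M [ 0.045 -0.01   0.009] open 0.0214 q7 -1.022
a -0.0925 b -0.0006 Fn -0.1 Fr -1.05
0.06 [243.8 184.2] pix [133 127 120] -0.0605 0.0295
0.07 [240.6 185.6] pix [105 101  93] -0.0711 0.0301
0.08 [237.3 186.9] pix [69 65 60] -0.0929 0.0421
0.085 [235.7 187.6] pix [63 56 54] -0.0992 0.0437
0.095 [232.4 188.9] pix [110 108 101] -0.1049 0.0393
0.105 [229.1 190.3] pix [130 125 115] -0.1046 0.0285
0.115 [225.7 191.7] pix [109 102  90] -0.1162 0.0303
0.12 [224.1 192.4] pix [117 110 102] -0.1186 0.0275
0.125 [222.4 193.1] pix [81 78 66] -0.0982 -0.0008
```

>>> carry_out(series=[[[0, 0, 0], [0, 0, 0], -1], [[0, 0, 0], [0, 0, 0], -1], [[0, 0, 0], [0, 0, 0], -1], [[0, 0, 0], [0, 0, 0], -1], [[0, 0, 0], [0, 0, 0], -1], [[0, 0, 0], [0, 0, 0], -1]])

```text
clock: 10.13
eef_pos: [0.5464, -0.0092, 0.0393]
tcp_rot: [3.141, -0.002, 0.72]
force: [1.1, 1.6, 1.5]
opening: 0.0051
finger_force: 58.8
```

```bash
python3 q.py
```

```text
10.13 p [ 0.5464 -0.0092  0.0393] rpy [ 1.7998e+02 -1.2000e-01  4.1230e+01] F [1.11 1.64 1.49] M [ 0.203 -0.059  0.015] open 0.0051 q7 -1.022
a -0.0924 b -0.0006 Fn 1.92 Fr -0.51
```

>>> carry_out(series=[[[0.001, 0, 0], [0, 0, 0], -1], [[0.002, 0, 0], [0, 0, 0], -1], [[0.002, 0, 0], [0, 0, 0], -1]])

```text
clock: 10.38
eef_pos: [0.5465, -0.0092, 0.0393]
tcp_rot: [3.142, -0.001, 0.719]
force: [-1.2, -1.6, 2.8]
opening: 0.0048
finger_force: 59.0
```

```bash
python3 q.py
```

```text
10.38 p [ 0.5465 -0.0092  0.0393] rpy [ 1.80e+02 -4.00e-02  4.12e+01] F [-1.16 -1.58  2.75] M [-0.156  0.439 -0.015] open 0.0048 q7 -1.023
a -0.0923 b -0.0005 Fn -1.91 Fr 0.43
```

>>> carry_out(series=[[[0.001, 0, 0], [0, 0, 0], -1], [[0.002, 0, 0], [0, 0, 0], -1], [[0.002, 0, 0], [0, 0, 0], -1]])

```text
clock: 10.63
eef_pos: [0.5465, -0.0091, 0.0392]
tcp_rot: [-3.141, 0.001, 0.719]
force: [-5.1, -3.4, 4.8]
opening: 0.0054
finger_force: 59.4
```

```bash
python3 q.py
```

```text
10.63 p [ 0.5465 -0.0091  0.0392] rpy [-1.7998e+02  4.0000e-02  4.1170e+01] F [-5.07 -3.39  4.82] M [-0.75   1.019  0.014] open 0.0054 q7 -1.024
a -0.0923 b -0.0005 Fn -6.05 Fr -0.77
```

>>> carry_out(series=[[[0.001, 0, 0], [0, 0, 0], -1], [[0.003, 0, 0], [0, 0, 0], -1], [[0.003, 0, 0], [0, 0, 0], -1]])

```text
clock: 10.88
eef_pos: [0.5466, -0.0091, 0.0391]
tcp_rot: [-3.141, 0.003, 0.718]
force: [-7.6, -6.0, 9.5]
opening: 0.0047
finger_force: 59.8
```

```bash
python3 q.py
```

```text
10.88 p [ 0.5466 -0.0091  0.0391] rpy [-1.7996e+02  1.7000e-01  4.1120e+01] F [-7.55 -6.04  9.45] M [-1.282  1.644  0.047] open 0.0047 q7 -1.025
a -0.0922 b -0.0005 Fn -9.66 Fr -0.4
```

The position stays fixed while the force climbs steadily to 10 N, with the fingers clear of the bed, so the punch is home. I'll relax, release and lift.

>>> carry_out(series=[[[-0.003, 0, 0], [0, 0, 0], -1], [[-0.005, 0, 0], [0, 0, 0], -1], [[-0.005, 0, 0], [0, 0, 0], -0.4], [[-0.005, 0, 0], [0, 0, 0], -0.4], [[-0.005, 0, 0], [0, 0, 0], -0.4], [[-0.005, 0, -0.03], [0, 0, 0], -0.4], [[-0.005, 0, -0.09], [0, 0, 0], -0.4], [[-0.005, 0, -0.16], [0, 0, 0], -0.4], [[0.0, 0, -0.24], [0, 0, 0], -0.4], [[0.02, 0, -0.28], [0, 0, -0.04], -0.4], [[0.04, 0, -0.28], [0, 0, -0.08], -0.4], [[0.06, 0, -0.28], [0, 0, -0.12], -0.4], [[0.08, 0, -0.28], [0, 0, -0.16], -0.4], [[0.1, 0, -0.28], [0, 0, -0.2], -0.4], [[0.112, 0, -0.28], [0, 0, -0.24], -0.4], [[0.112, 0, -0.28], [0, 0, -0.28], -0.4], [[0.112, 0, -0.28], [0, 0, -0.32], -0.4], [[0.112, 0, -0.28], [0, 0, -0.36], -0.4], [[0.112, 0, -0.28], [0, 0, -0.4], -0.4], [[0.112, 0, -0.28], [0, 0, -0.4], -0.4]])

```text
clock: 12.55
eef_pos: [0.5909, 0.0297, 0.1793]
tcp_rot: [3.14, -0.001, 1.982]
force: [-0.8, -0.4, -0.5]
opening: 0.0255
finger_force: 0.0
```

```bash
python3 - <<'E'
from bench import env
from h import *
o=env.observe();st(o)
go([.5888,.0270,.18],206.7,o)
S=env.camera("side");np.savez("s7.npz",**S)
n=np.array([.7547,.6561,0]);P=np.array([.6165,.051,0])
for s in(.06,.07,.08,.09,.1,.11,.115,.118,.12,.122,.125,.13):
    p=proj(S,P-s*n+[0,0,.029]);print(s,p.round(1),"pix",S["img"][int(round(p[1])),int(round(p[0]))],((dep(S,*p)-P)@n).round(4),dep(S,*p)[2].round(4))
E
```

```text
12.55 p [0.5909 0.0297 0.1793] rpy [ 1.7988e+02 -4.0000e-02  1.1355e+02] F [-0.81 -0.38 -0.47] M [ 0.012  0.017 -0.027] open 0.0255 q7 0.005
shift [-0.0033 -0.0061 -0.0015] turn [ 7.000e-04  4.000e-04 -5.175e-01]
0.06 [243.8 184.2] pix [122 118 108] -0.0609 0.0299
0.07 [240.6 185.6] pix [115 110 102] -0.0715 0.0305
0.08 [237.3 186.9] pix [160 154 143] -0.0797 0.0287
0.09 [234.1 188.2] pix [168 162 150] -0.0921 0.0312
0.1 [230.8 189.6] pix [129 124 116] -0.1005 0.0295
0.11 [227.4 191. ] pix [166 160 148] -0.1092 0.0281
0.115 [225.7 191.7] pix [129 120 112] -0.1161 0.0302
0.118 [224.7 192.1] pix [133 128 118] -0.1176 0.0286
0.12 [224.1 192.4] pix [118 112 102] -0.1197 0.0287
0.122 [223.4 192.6] pix [85 79 68] -0.0949 -0.001
0.125 [222.4 193.1] pix [82 79 66] -0.0987 -0.0003
0.13 [220.7 193.8] pix [88 81 70] -0.1046 0.0004
```

>>> carry_out(series=[[[-0.003, -0.006, 0], [0, 0, -0.04], -0.4], [[-0.003, -0.006, 0], [0, 0, -0.08], -0.4], [[-0.003, -0.006, 0], [0, 0, -0.12], -0.4], [[-0.003, -0.006, 0], [0, 0, -0.16], -0.4], [[-0.003, -0.006, 0], [0, 0, -0.2], -0.4], [[-0.003, -0.006, 0], [0, 0, -0.24], -0.4], [[-0.003, -0.006, 0], [0, 0, -0.28], -0.4], [[-0.003, -0.006, 0], [0, 0, -0.32], -0.4], [[-0.003, -0.006, 0], [0, 0, -0.36], -0.4], [[-0.003, -0.006, 0], [0, 0, -0.4], -0.4], [[-0.003, -0.006, 0], [0, 0, -0.44], -0.4], [[-0.003, -0.006, 0], [0, 0, -0.48], -0.4], [[-0.003, -0.006, 0], [0, 0, -0.518], -0.4], [[-0.003, -0.006, 0], [0, 0, -0.518], -0.4], [[-0.003, -0.006, 0], [0, 0, -0.518], -0.4]])

```text
clock: 13.85
eef_pos: [0.5885, 0.0271, 0.1791]
tcp_rot: [3.141, 0.002, -2.686]
force: [0.9, 0.4, -0.9]
opening: 0.0256
finger_force: 0.0
```

```bash
python3 q.py; python3 - <<'E'
from bench import env
from h import *
go([.5888,.0270,.096],206.7,env.observe())
E
```

```text
13.85 p [0.5885 0.0271 0.1791] rpy [ 1.7995e+02  9.0000e-02 -1.5392e+02] F [ 0.85  0.43 -0.94] M [0.028 0.034 0.023] open 0.0256 q7 1.358
a -0.0368 b -0.0003 Fn 0.93 Fr 0.23
shift [-1.000e-04 -6.000e-04  1.663e-01] turn [ 0.0003  0.0005 -0.0035]
```

>>> carry_out(series=[[[0, 0, 0.06], [0, 0, -0.0035], -0.4], [[0, 0, 0.12], [0, 0, -0.0035], -0.4], [[0, 0, 0.15], [0, 0, -0.0035], -0.4], [[0, 0, 0.165], [0, 0, -0.0035], -0.4], [[0, 0, 0.175], [0, 0, -0.0035], -0.4], [[0, 0, 0.184], [0, 0, -0.0035], -0.4], [[0, 0, 0.184], [0, 0, -0.0035], -0.4], [[0, 0, 0.184], [0, 0, -0.0035], -0.4]])

```text
clock: 14.52
eef_pos: [0.5892, 0.0274, 0.0882]
tcp_rot: [-3.141, 0.003, -2.67]
force: [0.3, 0.4, -0.6]
opening: 0.0255
finger_force: 0.0
```

```bash
python3 q.py
```

```text
14.52 p [0.5892 0.0274 0.0882] rpy [-1.7999e+02  1.6000e-01 -1.5297e+02] F [ 0.32  0.37 -0.59] M [0.004 0.004 0.011] open 0.0255 q7 1.27
a -0.0361 b -0.0001 Fn 0.48 Fr -0.06
```

>>> carry_out(series=[[[0, 0, 0], [0, 0, 0], -0.7], [[0, 0, 0], [0, 0, 0], -0.9], [[0, 0, 0], [0, 0, 0], -1], [[0, 0, 0], [0, 0, 0], -1], [[0, 0, 0], [0, 0, 0], -1], [[0, 0, 0], [0, 0, 0], -1]])

```text
clock: 15.02
eef_pos: [0.5889, 0.028, 0.0884]
tcp_rot: [3.141, 0.003, -2.669]
force: [-2.4, 2.3, 6.5]
opening: 0.0063
finger_force: 59.8
```

```bash
python3 q.py
```

```text
15.02 p [0.5889 0.028  0.0884] rpy [ 179.98    0.18 -152.9 ] F [-2.43  2.35  6.47] M [0.308 0.53  0.122] open 0.0063 q7 1.271
a -0.0359 b -0.0007 Fn -0.29 Fr -3.36
```

>>> carry_out(series=[[[0, 0, -0.001], [0, 0, 0.03], -1], [[0, 0, -0.0005], [0, 0, 0.06], -1], [[0, 0, 0], [0, 0, 0.09], -1], [[0, 0, 0.0005], [0, 0, 0.12], -1], [[0, 0, 0.001], [0, 0, 0.15], -1]])

```text
clock: 15.43
eef_pos: [0.5888, 0.0281, 0.0874]
tcp_rot: [3.14, 0.002, 3.14]
force: [-0.8, 2.4, 0.0]
opening: 0.0063
finger_force: 59.4
```

```bash
python3 q.py
```

```text
15.43 p [0.5888 0.0281 0.0874] rpy [1.7988e+02 1.3000e-01 1.7988e+02] F [-0.8   2.41  0.05] M [0.634 0.305 0.365] open 0.0063 q7 0.88
a -0.0359 b -0.0009 Fn 0.98 Fr -2.34
```

>>> carry_out(series=[[[0, 0, 0.0005], [0, 0, 0.03], -1], [[0, 0, 0.001], [0, 0, 0.06], -1], [[0, 0, 0.0015], [0, 0, 0.09], -1]])

```text
clock: 15.68
eef_pos: [0.5887, 0.0283, 0.0866]
tcp_rot: [3.139, 0.001, 2.857]
force: [-2.0, 3.5, -0.3]
opening: 0.0064
finger_force: 59.4
```

```bash
python3 q.py
```

```text
15.68 p [0.5887 0.0283 0.0866] rpy [1.7984e+02 9.0000e-02 1.6369e+02] F [-1.98  3.48 -0.28] M [0.697 0.305 0.36 ] open 0.0064 q7 0.651
a -0.0358 b -0.0011 Fn 0.79 Fr -3.92
```

>>> carry_out(series=[[[0, 0, 0.0005], [0, 0, 0.03], -1], [[0, 0, 0.001], [0, 0, 0.06], -1]])

```text
clock: 15.85
eef_pos: [0.5888, 0.0284, 0.0862]
tcp_rot: [3.139, 0.001, 2.669]
force: [-1.7, 4.1, 0.7]
opening: 0.0063
finger_force: 59.5
```

```bash
python3 q.py
```

```text
15.85 p [0.5888 0.0284 0.0862] rpy [1.7983e+02 6.0000e-02 1.5289e+02] F [-1.71  4.15  0.72] M [0.679 0.254 0.349] open 0.0063 q7 0.5
a -0.0358 b -0.0011 Fn 1.43 Fr -4.26
```

>>> carry_out(series=[[[0, 0, 0.0005], [0, 0, 0.03], -1], [[0, 0, 0.001], [0, 0, 0.06], -1]])

```text
clock: 16.02
eef_pos: [0.5888, 0.0285, 0.0857]
tcp_rot: [3.138, 0.0, 2.48]
force: [-1.4, 3.6, 1.0]
opening: 0.0061
finger_force: 59.5
```

```bash
python3 q.py
```

```text
16.02 p [0.5888 0.0285 0.0857] rpy [1.7981e+02 2.0000e-02 1.4210e+02] F [-1.44  3.64  1.04] M [0.745 0.318 0.336] open 0.0061 q7 0.351
a -0.0357 b -0.0012 Fn 1.3 Fr -3.69
```

>>> carry_out(series=[[[0, 0, 0.0005], [0, 0, 0.03], -1], [[0, 0, 0.001], [0, 0, 0.06], -1]])

```text
clock: 16.18
eef_pos: [0.5889, 0.0286, 0.0853]
tcp_rot: [3.138, -0.0, 2.292]
force: [-1.9, 3.3, 2.5]
opening: 0.0061
finger_force: 59.8
```

```bash
python3 q.py
```

```text
16.18 p [0.5889 0.0286 0.0853] rpy [ 1.7980e+02 -1.0000e-02  1.3131e+02] F [-1.9   3.26  2.47] M [0.699 0.463 0.329] open 0.0061 q7 0.202
a -0.0356 b -0.0012 Fn 0.7 Fr -3.7
```

>>> carry_out(series=[[[0, 0, 0.0004], [0, 0, 0.03], -1], [[0, 0, 0.0008], [0, 0, 0.06], -1]])

```text
clock: 16.35
eef_pos: [0.5889, 0.0286, 0.085]
tcp_rot: [3.138, -0.001, 2.103]
force: [-1.2, 3.7, 4.5]
opening: 0.0059
finger_force: 60.0
```

```bash
python3 q.py
```

```text
16.35 p [0.5889 0.0286 0.085 ] rpy [ 1.7980e+02 -4.0000e-02  1.2051e+02] F [-1.19  3.67  4.52] M [0.755 0.424 0.439] open 0.0059 q7 0.056
a -0.0355 b -0.0012 Fn 1.51 Fr -3.55
```

>>> carry_out(series=[[[0, 0, 0.0004], [0, 0, 0.03], -1], [[0, 0, 0.0008], [0, 0, 0.06], -1]])

```text
clock: 16.52
eef_pos: [0.589, 0.0287, 0.0848]
tcp_rot: [3.138, -0.001, 1.915]
force: [-2.3, 3.5, 3.9]
opening: 0.0061
finger_force: 60.3
```

```bash
python3 q.py
```

```text
16.52 p [0.589  0.0287 0.0848] rpy [ 1.7979e+02 -8.0000e-02  1.0973e+02] F [-2.29  3.54  3.91] M [0.843 0.521 0.562] open 0.0061 q7 -0.089
a -0.0353 b -0.0012 Fn 0.59 Fr -4.18
```

>>> carry_out(series=[[[0, 0, 0.0001], [0, 0, 0.008], -1]])

```text
clock: 16.6
eef_pos: [0.5891, 0.0287, 0.0847]
tcp_rot: [3.138, -0.001, 1.89]
force: [-2.5, 4.9, 5.6]
opening: 0.0065
finger_force: 60.4
```

```bash
python3 q.py
```

```text
16.6 p [0.5891 0.0287 0.0847] rpy [ 1.7980e+02 -6.0000e-02  1.0829e+02] F [-2.53  4.89  5.63] M [0.987 0.496 0.514] open 0.0065 q7 -0.109
a -0.0353 b -0.0012 Fn 1.3 Fr -5.34
```

>>> carry_out(series=[[[0, 0, 0.0001], [0, 0, 0.008], -1]])

```text
clock: 16.68
eef_pos: [0.5891, 0.0287, 0.0846]
tcp_rot: [3.138, -0.001, 1.87]
force: [-1.7, 4.7, 7.3]
opening: 0.0062
finger_force: 60.5
```

```bash
python3 q.py
```

```text
16.68 p [0.5891 0.0287 0.0846] rpy [ 1.7981e+02 -7.0000e-02  1.0713e+02] F [-1.68  4.71  7.29] M [0.975 0.537 0.53 ] open 0.0062 q7 -0.124
a -0.0353 b -0.0012 Fn 1.82 Fr -4.66
```

Torque while moving is about 0.53–0.56 N m against roughly 0.34 free, which means about 65–90 N on the pad. I'll release and go straight up.

>>> carry_out(series=[[[0, 0, -0.0005], [0, 0, 0], -1], [[0, 0, -0.0005], [0, 0, 0], -0.6], [[0, 0, -0.0005], [0, 0, 0], -0.6], [[0, 0, -0.0005], [0, 0, 0], -0.6], [[0, 0, -0.0005], [0, 0, 0], -0.6]])

```text
clock: 17.1
eef_pos: [0.5887, 0.0263, 0.0838]
tcp_rot: [3.14, 0.0, 1.867]
force: [-0.1, 0.2, 0.1]
opening: 0.0171
finger_force: 0.0
```

```bash
python3 q.py
```

```text
17.1 p [0.5887 0.0263 0.0838] rpy [179.93   0.   106.98] F [-0.06  0.24  0.1 ] M [-0.001 -0.001  0.032] open 0.0171 q7 -0.124
a -0.0372 b 0.0004 Fn 0.11 Fr -0.22
```

>>> carry_out(series=[[[0, 0, -0.02], [0, 0, 0], -0.6], [[0, 0, -0.06], [0, 0, 0], -0.6], [[0, 0, -0.12], [0, 0, 0], -0.6], [[0, 0, -0.2], [0, 0, 0], -0.6], [[0, 0, -0.24], [0, 0, 0], -0.6], [[0, 0, -0.24], [0, 0, 0], -0.6], [[0, 0, -0.24], [0, 0, 0], -0.6]])

```text
clock: 17.68
eef_pos: [0.5892, 0.0269, 0.206]
tcp_rot: [3.137, 0.0, 1.867]
force: [0.3, -0.3, -0.5]
opening: 0.017
finger_force: 0.0
```

```bash
python3 q.py; python3 - <<'E'
from bench import env
from h import *
S=env.camera("side")
n=np.array([.7547,.6561,0]);r=np.array([.6561,-.7547,0]);P=np.array([.6165,.051,0])
for s in(.08,.1,.11,.115,.118,.12,.122,.124,.127):
    p=proj(S,P-s*n+[0,0,.029]);X=dep(S,*p);print(s,((X-P)@n).round(4),X[2].round(4))
z=S["depth"][140:205,225:292];v,u=np.mgrid[140:205,225:292]
X=(S["R"].T@(np.linalg.solve(S["K"],np.stack([u*z,v*z,z]).reshape(3,-1))-S["t"][:,None])).T-P
a=X@n;b=X@r;h=X[:,2];w=(a<-.008)&(a>-.066)&(abs(b)<.03)&(h>.062)&(h<.1)
vx=cv2.fitLine(np.c_[a,b][w].astype(np.float32),cv2.DIST_HUBER,0,.01,.01).ravel();print(w.sum(),"wing yaw",41-np.degrees(np.arctan2(vx[1],vx[0])))
E
```

```text
17.68 p [0.5892 0.0269 0.206 ] rpy [1.7973e+02 3.0000e-02 1.0699e+02] F [ 0.32 -0.3  -0.47] M [-0.022  0.046  0.031] open 0.017 q7 -0.049
a -0.0364 b 0.0003 Fn 0.05 Fr 0.43
0.08 -0.081 0.03
0.1 -0.1013 0.0304
0.11 -0.1106 0.0297
0.115 -0.1136 0.0274
0.118 -0.1172 0.0281
0.12 -0.1202 0.0292
0.122 -0.0956 -0.0003
0.124 -0.0972 -0.0008
0.127 -0.1002 -0.001
87 wing yaw 110.45889
```

```bash
python3 -c "
from bench import env
print(env.finish_job())"
```

```text
the job is handed in; nothing more can be done
None
```

The job is handed in at about 18 s, but the hand-in gave no verdict: the punch is home against the plate, the wing screw holds it with an estimated 65–90 N (judged from wrist torque and turn angle), and the gripper is clear, with the polishing bar and collar left alone.

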